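# Close the vise on the pad carrier and point out the bore and its gauge

## Robot

A 7-joint arm with a two-finger parallel gripper is mounted at the origin on the work surface. World frame = base frame: x ahead of the robot, y to its left, z up, the work surface at z = 0. Lengths are in m, angles in rad, forces in N, time in s.
With the tool pointing down it reaches from about 0.425 to 0.925 m from the base axis. Payload 6.8 kg.
Tool frame: the origin (TCP) lies at the very end of the fingers, on their centre line; the grasp point (between the pads) lies 19 mm behind it; z points along the fingers, y is the line along which they close (so a half turn about z gives the same grasp; the last joint's range is limited). The gripper opens to 85 mm and grips with 20 to 120 N. Pads are 22 mm wide; open, the fingers measure 114 mm over their backs; the gripper's body (76 mm by 85 mm) begins 54 mm behind the grasp point. The pads swing forward as they close: fully open they stand 13 mm farther back than shut.
Start: joints at [1.014, 0.477, 0.022, 1.555, -0.011, 1.109, -0.083], TCP at [0.293, -0.608, 0.231] pointing down, gripper open.
Joint ranges: [-2.96, 2.96], [-0.34, 2.1], [-1.41, 1.46], [0.24, 2.44], [-1.37, 4.51], [0.17, 1.92], [-2.96, 2.96]. Speed limits (rad/s): [2.39, 2.39, 3.14, 3.14, 3.14, 3.14, 3.14].

## Interface

Orientations are given as a unit quaternion [w, x, y, z].
In Python, from station import readout, viewer, bot gives the robot as it stands. The module is installed in compiled form; this text tells all that it offers.
- The arm moves only by the shell command python3 -m handwheel 'ROWS' [FORCE]. ROWS is JSON, a list of rows, each a list of 3 entries, a list of its own where there are three numbers: the shift along the tool's x, y, z in mm, then the turn, a rotation vector about the tool's x, y, z in degrees, then the gripper command: -1 is fully open, 1 is shut, values between are in proportion. In form: [[[x, y, z], [ax, ay, az], grip], ...]. A call has 1 to 20 rows; each row is the pose to reach, as a shift and turn from the pose commanded when the call began, along the tool's axes at that moment; what a row does not reach only later rows make up. A row lasts 1/12 s, in which the tool goes at most 41.7 mm and 7.16 degrees, less where a joint would pass 70% of its speed; a pose out of reach is approached as far as the arm can. A call with a gripper value outside its range is refused whole. The fingers move at their own pace and stop on an object; FORCE is the grip in N (left out, the last holds). Time passes only in rows, so rows that repeat a pose let the fingers close. It gives the time, the measured TCP pose, the force and the opening at its end, in the units of the state.
- readout.get_obs(): the state, without advancing time (a new reading comes with each control period).
- viewer.read_camera(name): name is "scene" or "top" or "wrist"; returns a dict with "frame" (480x640x3 uint8, red, green, blue), "fx", "fy", "cx", "cy" (pixels), "rvec" (rotation vector, rad) and "tvec" (3), from world to camera coordinates, as OpenCV has them; the wrist camera has in their place "tool_from_camera" (4x4, takes a point from camera to tool coordinates, whose origin is the TCP and whose axes are the flange's). Camera axes: x right, y down, z forward; pixel columns grow to the right and rows downward; lengths in m; the calibration is good to about 2 mm. The wrist camera is an equidistant fisheye: a pixel r from the principal point sees the ray r / f radians off the axis. A picture is of the moment at which its call begins: read the wrist's pose just before it. There is no depth.
- bot.hand_in(): hands the job in, once; it reports no verdict.
Trained networks look in a picture, given as the dict that the camera call returned (one of the last four; its "shot" number tells which), for a name from the list of things; names that differ only in an ending like _2 or _b are one class to them, and where a whole thing is asked for, a point or a joint stands for the part that bears it (a point fixed in the world has none). Each returns a list of dicts, best first, with "score" (0 to 1); they miss things now and then, are a little off and sometimes report something else, mostly with a low value. They report only what shows in the picture. A call takes as long as a camera call. They do not tell look-alikes from the thing itself.
- viewer.search_frame(picture, target): "rect" ([centre column, centre row, width, height] in pixels, round what is visible of it).
- viewer.outline_of(picture, target): "mask" (480x640 bool, what is visible of it) and "rect" ([centre column, centre row, width, height] in pixels, round what is visible of it).
The state is a dict: "t": time; "q": joint angles; "joint_vel": joint speeds; "joint_torque": joint torques, N m; "eef_pos": TCP position; "tool_rot": TCP orientation; "contact_force": force on the tool from outside, world axes, zero at the start; "torque": the same for the moment, N m; "gripper_width": opening from 0.0 (shut) to 1.0 (fully open).
Only numpy, scipy, OpenCV 4.12 (cv2) and the standard library are available. Lean on these libraries where they do the work, as an engineer would, in place of code of your own. Each camera call takes 0.05 s, during which the arm holds its last target. There are 200 camera calls.

## Task

Set up the next measuring job for the machinist without gripping or lifting anything: push the vise's sliding jaw from behind with your fingertips until the bronze pad carrier is held snug between both jaws. Then point at the carrier's wider bore, fingertips about two centimetres above its middle, and stay there for two full seconds; after that point in the same way, for two seconds, at the top of the larger of the two brass drum gauges. Touch neither the carrier nor that gauge, keep your fingers out of the gap between the jaws, and leave everything else on the bench where it is.

Things in the scene. Friction and masses are not known exactly. Their poses are not given: they have to be found in the camera images.
- vise: Small grey bench vise, fixed; base 220 x 110 mm. Origin on the bench below the middle of the clamping place. x: clamping direction, from the sliding jaw (robot's side) to the fixed jaw; y along the jaws; z up. Jaws 90 mm wide, tops 78 mm above the bench; fixed jaw's face at x = +20 mm; with the carrier held, the sliding jaw's face is at x = -20 mm and its back face at x = -54 mm.
- jaw (a joint): Slide of the sliding jaw, m: 0 = carrier just held between the jaws, positive = open by that much (at most 0.04); pushing along the vise's +x lowers it. Starts 0.02 to 0.036 open; about 3 N of friction, stays where left. When it meets the carrier it shoves that along too (some 4 to 10 N more) up to the fixed jaw, where it stops solid; a push of 15 to 25 N is enough.
- jaw_back (a point): Middle of the top edge of the sliding jaw's upright back face (90 mm wide, 41 to 78 mm above the bench), 34 mm behind its clamping face; moves with it. Axes as the vise's: push along +x. Behind it lie only the slideway (top 40 mm above the bench) and, 84 to 102 mm back, the screw end and its 90 mm cross bar (top 39 mm above the bench), so fingertips can come down there to 55 mm above the bench.
- carrier: Half-machined bronze pad carrier, loose: 40 mm (x, across the jaws) x 110 mm (y, along the jaws) x 22 mm high, a 14 mm lug at each end, 0.7 kg, lying on two steel strips in the vise, underside 62 and top 84 mm above the bench, 4 to 9 mm short of the fixed jaw at first. Two upright through bores: 26 mm wide at y = +28 mm, 12 mm wide at y = -28 mm. Origin: centre of the underside.
- wide_bore (a point): Centre of the upper mouth of the 26 mm bore, level with the carrier's top face; z up.
- big_drum: Larger brass drum gauge, loose, upright: drum 58 mm in diameter and 38 mm high with a thinner stem (21 mm head) above; 70 mm high in all, 0.75 kg. Origin: centre of the underside.
- big_drum_top (a point): Centre of the flat top of the larger gauge's stem, 70 mm above the bench; z up.
- small_drum: Smaller brass drum gauge of the same form, 34 mm in diameter, 42 mm high in all, loose; leave alone. Origin: centre of the underside.
- washers: Stack of zinc washers (one loose piece), 41 mm in diameter, 28 mm high; leave alone. Origin: centre of the underside.
- punch: Steel centre punch lying down, 120 mm long along its x, 12 mm thick, loose; leave alone. Origin: under its middle.
- scraper: Yellow plastic scraper lying flat, 140 mm long along its x, blade 56 mm wide, 14 mm high, loose; leave alone. Origin: near its middle, on the bench.
Things that resemble listed ones, but are neither listed nor needed, are in the scene too. Leave any pink or turquoise look-alike of the carrier alone.

How it is judged:
By the outcome, as a careful person would: the job done as asked, in the order asked, and still so for the second after the job is handed in, with the robot touching nothing.
It also fails if it takes over 61 s, if anything falls off the work surface, if the arm or the gripper's body presses on something with over 40 N, if the wrist force passes 120 N, or if a joint passes its speed limit or range.

## Working session

There is one attempt and no reset: what is moved stays moved. The work goes in short steps, Python scripts to look and compute and a shell command to move; the robot and the scene stay as the last step left them, time stands still between calls to the robot, and variables do not carry over. Pictures are saved under pics/ and viewed, on a budget of 10 in all, crops included, one or two more only if the job needs it, and the job is handed in when it is done.

```bash
mkdir -p pics; cat > h.py <<'E'
import numpy as np, cv2
from station import readout, viewer, bot
def shot(n): return viewer.read_camera(n)
def save(img,name): cv2.imwrite('pics/'+name,cv2.cvtColor(img,cv2.COLOR_RGB2BGR))
def ray(c,u,v):
    R=cv2.Rodrigues(np.array(c['rvec'],float))[0]; t=np.array(c['tvec'],float).ravel()
    return -R.T@t, R.T@np.array([(u-c['cx'])/c['fx'],(v-c['cy'])/c['fy'],1])
def at_z(c,u,v,z):
    o,d=ray(c,u,v); return o+d*(z-o[2])/d[2]
def proj(c,P):
    K=np.array([[c['fx'],0,c['cx']],[0,c['fy'],c['cy']],[0,0,1.]])
    return cv2.projectPoints(np.array(P,float).reshape(-1,3),np.array(c['rvec'],float),np.array(c['tvec'],float),K,None)[0].reshape(-1,2)
E
python3 - <<'E'
from h import *
o=readout.get_obs(); print({k:np.round(v,3).tolist() for k,v in o.items()})
cs={n:shot(n) for n in('scene','top')}
for n,c in cs.items():
    save(c['frame'],n+'0.png'); print(n,c['fx'],c['cx'],c['cy'],ray(c,320,240)[0])
    for t in('vise','carrier','jaw','big_drum','small_drum','washers','punch','scraper'):
        for d in viewer.search_frame(c,t)[:4]: print(n,t,round(d['score'],2),np.round(d['rect']).tolist())
E
```

```text
{'t': 0.0, 'q': [1.014, 0.478, 0.022, 1.556, -0.011, 1.109, -0.083], 'joint_vel': [-0.0, 0.0, 0.002, 0.002, -0.0, -0.002, -0.001], 'joint_torque': [-0.0, -59.644, 1.608, -28.12, 0.012, 0.009, 0.0], 'eef_pos': [0.293, -0.608, 0.23], 'tool_rot': [-0.001, 0.975, 0.223, -0.0], 'contact_force': [-0.704, 0.032, -1.117], 'torque': [-0.02, 0.011, 0.046], 'gripper_width': 1.002}
scene 549.6578290926578 314.30799017214673 231.0336254856509 [1.12308813 0.10631995 0.88508214]
scene vise 0.81 [380.0, 228.0, 64.0, 132.0]
scene carrier 0.91 [380.0, 230.0, 80.0, 27.0]
scene carrier 0.84 [275.0, 228.0, 68.0, 41.0]
scene carrier 0.79 [297.0, 338.0, 73.0, 56.0]
scene jaw 0.78 [380.0, 189.0, 55.0, 54.0]
scene jaw 0.27 [502.0, 303.0, 19.0, 24.0]
scene big_drum 0.83 [253.0, 162.0, 31.0, 38.0]
scene big_drum 0.66 [379.0, 229.0, 81.0, 23.0]
scene small_drum 0.67 [500.0, 305.0, 25.0, 17.0]
scene washers 0.98 [506.0, 251.0, 26.0, 23.0]
scene punch 0.78 [157.0, 206.0, 41.0, 40.0]
scene punch 0.38 [254.0, 162.0, 29.0, 34.0]
scene scraper 0.88 [202.0, 232.0, 41.0, 62.0]
top 489.0075542547838 324.5755787736416 240.7730768264594 [ 0.53072842 -0.06494775  1.21442628]
top vise 0.65 [286.0, 287.0, 74.0, 120.0]
top vise 0.37 [296.0, 314.0, 56.0, 63.0]
top carrier 0.72 [410.0, 240.0, 24.0, 58.0]
top carrier 0.71 [363.0, 259.0, 58.0, 24.0]
top carrier 0.7 [282.0, 267.0, 55.0, 32.0]
top carrier 0.57 [315.0, 181.0, 37.0, 48.0]
top jaw 0.77 [298.0, 314.0, 53.0, 61.0]
top big_drum 0.74 [405.0, 312.0, 23.0, 23.0]
top small_drum 0.53 [188.0, 253.0, 15.0, 16.0]
top small_drum 0.31 [282.0, 268.0, 57.0, 31.0]
top washers 0.69 [191.0, 299.0, 19.0, 18.0]
top washers 0.66 [407.0, 313.0, 26.0, 18.0]
top punch 0.62 [461.0, 249.0, 7.0, 43.0]
top scraper 0.62 [410.0, 241.0, 22.0, 57.0]
```

```bash
python3 - <<'E'
import cv2
a=cv2.imread('pics/top0.png'); cv2.imwrite('pics/top_v.png',cv2.resize(a[130:400,140:500],None,fx=2.2,fy=2.2,interpolation=cv2.INTER_CUBIC))
E
```

```text
(no output)
```

View pics/scene0.png

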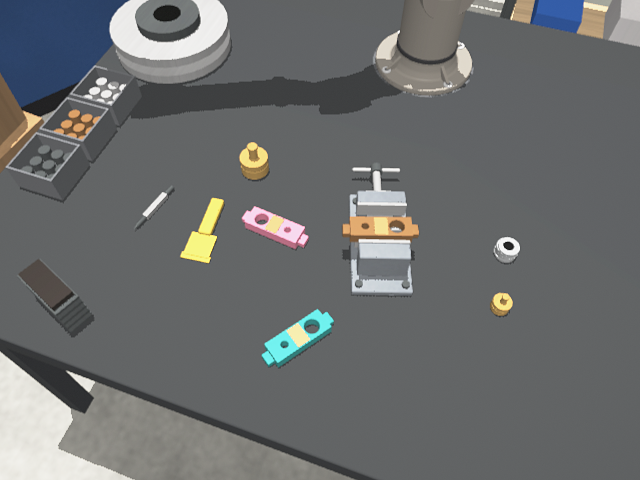

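View pics/top_v.png

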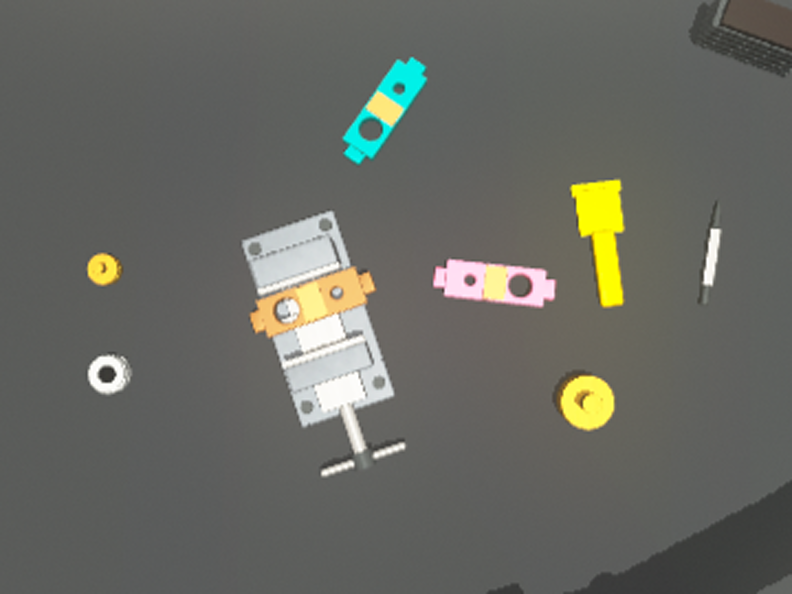

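The scene shows the bronze carrier in the vise at (380,228). The look-alikes are a pink one at (275,228) and a turquoise one at (297,338). The large drum is at (253,162) and the small one at (502,303). I choose the bronze carrier and the drum at (253,162). In the top crop, the wide bore is at (287,309), the small bore at (337,292) and the sliding jaw's top at about (328,360).

```bash
cat >> h.py <<'E'
def draw(c,img,polys,off,s,col):
    for P in polys:
        q=((proj(c,P)-off)*s).round().astype(np.int32); cv2.polylines(img,[q],True,col,1,cv2.LINE_AA)
def rect(x0,x1,y0,y1,z): return np.array([[x0,y0,z],[x1,y0,z],[x1,y1,z],[x0,y1,z]])
E
python3 - <<'E'
from h import *
c=shot('top'); s=shot('scene')
g=lambda u,v:(u/2.2+140,v/2.2+130)
for n,p,z in(('wide',(287,309),.084),('small',(337,292),.084),('lugL',(257,322),.084),('lugR',(369,282),.084),('jf1',(283,357),.078),('jf2',(367,335),.078),('jb1',(292,392),.078),('jb2',(374,364),.078),('bigtop',(592,401),.07),('bigdrum',(587,403),.038)):
    print(n,at_z(c,*g(*p),z).round(4))
print('scene wide',at_z(s,397,226,.084).round(4),'small',at_z(s,365,226,.084).round(4),'bigtop',at_z(s,253,147,.07).round(4))
base=[at_z(c,*g(*p),0.0)[:2] for p in((242,241),(333,211),(394,395),(304,427))]
print(np.round(base,4), [np.linalg.norm(base[i]-base[i-1]).round(3) for i in range(4)])
# carrier colour axis
for n,k in(('top',c),('scene',s)):
    for t in('carrier','big_drum','jaw'):
        for d in viewer.outline_of(k,t)[:3]:
            m=d['mask']; print(n,t,round(d['score'],2),np.argwhere(m).mean(0)[::-1].round(1),m.sum(),k['frame'][m].mean(0).round())
E
```

```text
wide [0.5542 0.067  0.084 ]
small [0.5718 0.0144 0.084 ]
lugL [0.5408 0.0984 0.084 ]
lugR [ 0.5821 -0.0192  0.084 ]
jf1 [0.504  0.0717 0.078 ]
jf2 [ 0.5266 -0.0167  0.078 ]
jb1 [0.4674 0.0621 0.078 ]
jb2 [ 0.4962 -0.024   0.078 ]
bigtop [ 0.456  -0.2533  0.07  ]
bigdrum [ 0.4518 -0.2532  0.038 ]
scene wide [0.5526 0.068  0.084 ] small [0.5717 0.0146 0.084 ] bigtop [ 0.4543 -0.2511  0.07  ]
[[ 0.6333  0.1281]
 [ 0.6668  0.0249]
 [ 0.4592 -0.0435]
 [ 0.4242  0.0573]] [np.float64(0.221), np.float64(0.109), np.float64(0.219), np.float64(0.107)]
top carrier 0.8 [363.7 257.8] 836 [237. 202. 201.]
top carrier 0.67 [314.5 179.6] 879 [ 63. 207. 184.]
top carrier 0.62 [293.7 307.5] 863 [202. 204. 202.]
top big_drum 0.68 [405.3 311.9] 483 [236. 225.  80.]
top jaw 0.94 [292.7 308. ] 855 [201. 203. 200.]
scene carrier 0.97 [296.3 339.2] 1786 [119. 208. 196.]
scene carrier 0.76 [378.9 228.6] 1622 [195. 154. 105.]
scene carrier 0.66 [275.7 228.2] 1420 [223. 177. 185.]
scene big_drum 0.6 [254.  162.6] 883 [189. 165. 100.]
```

```bash
python3 -m handwheel '[[[35,-40,0],[0,0,2],1],[[70,-80,0],[0,0,4],1],[[105,-120,0],[0,0,6],1],[[419,-484,0],[0,0,7.3],1],[[419,-484,0],[0,0,7.3],1],[[419,-484,0],[0,0,7.3],1],[[419,-484,0],[0,0,7.3],1],[[419,-484,0],[0,0,7.3],1],[[419,-484,0],[0,0,7.3],1],[[419,-484,0],[0,0,7.3],1],[[419,-484,0],[0,0,7.3],1],[[419,-484,0],[0,0,7.3],1],[[419,-484,0],[0,0,7.3],1],[[419,-484,0],[0,0,7.3],1],[[419,-484,0],[0,0,7.3],1],[[419,-484,0],[0,0,7.3],1],[[419,-484,0],[0,0,7.3],1],[[419,-484,0],[0,0,7.3],1],[[419,-484,0],[0,0,7.3],1],[[419,-484,0],[0,0,7.3],1]]'
python3 - <<'E'
from h import *
o=readout.get_obs(); w=shot('wrist'); save(w['frame'],'w1.png')
print(o['t'],o['eef_pos'],o['tool_rot'],o['gripper_width'],w['fx'],w['cx'],w['cy']); print(np.round(w['tool_from_camera'],4))
E
```

```text
t: 2.97
eef_pos: [0.4601, 0.008, 0.2312]
tool_rot: [0.0, 0.987, 0.159, -0.0]
contact_force: [0.3, -0.1, -1.0]
gripper_width: -0.002
2.9667 [0.46007866 0.00798623 0.23120382] [ 2.95935396e-04  9.87334068e-01  1.58654649e-01 -2.28981623e-04] -0.0017866454703357225 371.64829954431775 322.761354127357 241.71158401397423
[[ 1.000e-03 -9.540e-01 -2.998e-01  7.650e-02]
 [ 1.000e+00  9.000e-04  5.000e-04  9.000e-04]
 [-2.000e-04 -2.998e-01  9.540e-01 -1.431e-01]
 [ 0.000e+00  0.000e+00  0.000e+00  1.000e+00]]
```

View pics/w1.png

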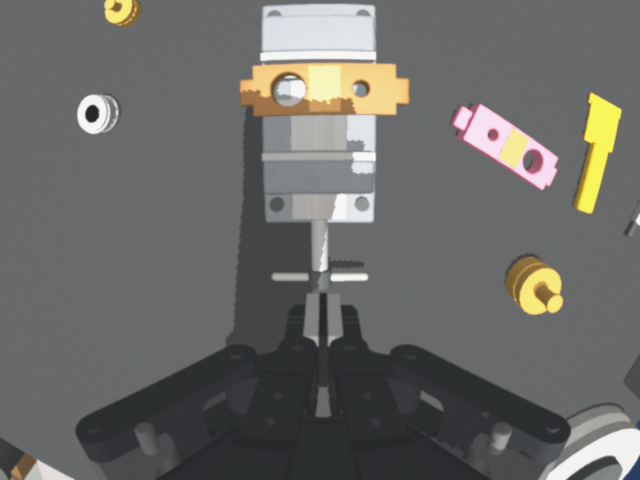

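The wrist view shows the vise square to the tool. The wide bore is at (289,89), the small bore at (361,88), the jaw's front top edge at row 157, its back edge at about row 193, and the big drum's stem top at about (554,301).

```bash
cat >> h.py <<'E'
from scipy.spatial.transform import Rotation as Ro
def wpt(w,o,u,v,z):
    d=np.array([u-w['cx'],v-w['cy']]); r=np.hypot(*d); th=r/w['fx']
    c=np.array([*(d/r*np.sin(th)),np.cos(th)])
    q=o['tool_rot']; R=Ro.from_quat([q[1],q[2],q[3],q[0]]).as_matrix(); T=np.array(w['tool_from_camera'])
    p=np.array(o['eef_pos'])+R@T[:3,3]; d=R@T[:3,:3]@c
    return p+d*(z-p[2])/d[2]
def tool(o,P):
    q=o['tool_rot']; R=Ro.from_quat([q[1],q[2],q[3],q[0]]).as_matrix(); return R.T@(np.array(P)-o['eef_pos'])*1000
E
python3 - <<'E'
from h import *
o=readout.get_obs(); w=shot('wrist')
for n,u,v,z in(('wide',289,89,.084),('small',361,88,.084),('jfL',263,157,.078),('jfR',375,157,.078),('jbL',265,193,.078),('jbR',374,193,.078),('bar',320,277,.036),('big',554,301,.07)):
    P=wpt(w,o,u,v,z); print(n,P.round(4),tool(o,P).round(1))
a=cv2.resize(w['frame'][60:300,220:420],None,fx=2.5,fy=2.5,interpolation=cv2.INTER_CUBIC); save(a,'w1z.png')
E
```

```text
wide [0.5547 0.0654 0.084 ] [107.8 -24.9 147.2]
small [0.5728 0.0134 0.084 ] [108.7  30.2 147.2]
jfL [0.497  0.0694 0.078 ] [ 54.3 -46.8 153.2]
jfR [ 0.525  -0.0155  0.078 ] [ 54.3  42.6 153.2]
jbL [0.4693 0.0594 0.078 ] [ 24.9 -46.  153.2]
jbR [ 0.4971 -0.0247  0.078 ] [ 24.9  42.6 153.2]
bar [ 0.3966 -0.0113  0.036 ] [-66.3  -1.6 195.3]
big [ 0.4567 -0.253   0.07  ] [-85.  246.8 161.4]
```

View pics/w1z.png

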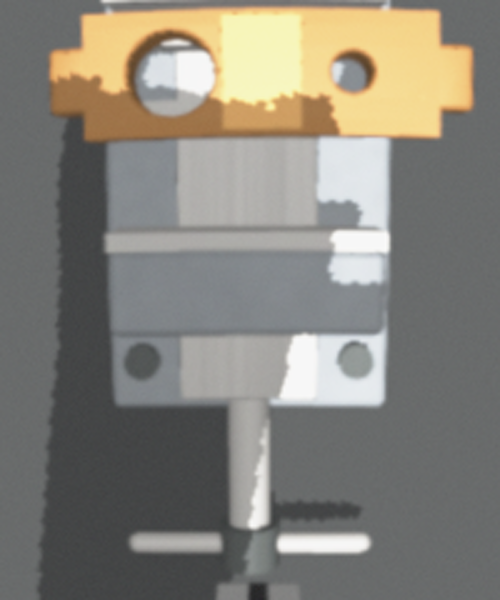

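```bash
python3 -m handwheel '[[[-7,-2,15],[0,0,0],1],[[-7,-2,45],[0,0,0],1],[[-7,-2,80],[0,0,0],1],[[-7,-2,115],[0,0,0],1],[[-7,-2,145],[0,0,0],1],[[-7,-2,162],[0,0,0],1],[[-7,-2,170],[0,0,0],1],[[-7,-2,170],[0,0,0],1],[[-7,-2,170],[0,0,0],1]]'
python3 - <<'E'
from h import *
o=readout.get_obs(); s=shot('wrist'); save(s['frame'][120:420,140:520],'s2.png'); print(o['eef_pos'],o['contact_force'])
E
```

```text
t: 3.82
eef_pos: [0.4535, 0.009, 0.0618]
tool_rot: [0.0, 0.987, 0.16, 0.0]
contact_force: [-1.9, 0.5, 0.4]
gripper_width: -0.003
[0.45352393 0.00903757 0.06177915] [-1.94741203  0.45868624  0.38352097]
```

View pics/s2.png

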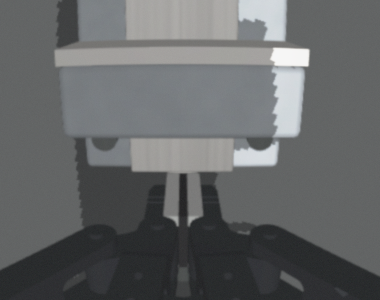

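The closed fingers stand centred behind the jaw's back face and clear of it.

```bash
python3 -m handwheel '[[[8,0,2],[0,0,0],1],[[14,0,2],[0,0,0],1],[[17,0,2],[0,0,0],1],[[20,0,2],[0,0,0],1],[[23,0,2],[0,0,0],1],[[26,0,2],[0,0,0],1],[[29,0,2],[0,0,0],1],[[32,0,2],[0,0,0],1],[[35,0,2],[0,0,0],1],[[38,0,2],[0,0,0],1],[[40,0,2],[0,0,0],1],[[42,0,2],[0,0,0],1],[[44,0,2],[0,0,0],1],[[45,0,2],[0,0,0],1],[[46,0,2],[0,0,0],1],[[46,0,2],[0,0,0],1]]'
```

```text
t: 5.2
eef_pos: [0.497, 0.024, 0.0592]
tool_rot: [-0.0, 0.987, 0.16, 0.0]
contact_force: [-1.6, -1.3, -1.5]
gripper_width: -0.001
```

```bash
python3 -m handwheel '[[[1,0,0],[0,0,0],1],[[2,0,0],[0,0,0],1],[[3,0,0],[0,0,0],1],[[4,0,0],[0,0,0],1],[[5,0,0],[0,0,0],1],[[6,0,0],[0,0,0],1]]'
```

```text
t: 5.7
eef_pos: [0.5013, 0.0254, 0.0592]
tool_rot: [0.0, 0.987, 0.16, -0.001]
contact_force: [-7.4, -1.9, 3.8]
gripper_width: -0.002
```

```bash
python3 - <<'E'
from h import *
o=readout.get_obs(); w=shot('wrist'); print(o['contact_force'])
save(cv2.resize(w['frame'][40:300,180:460],None,fx=2.2,fy=2.2,interpolation=cv2.INTER_CUBIC),'w3.png')
E
```

```text
[-7.35783903 -1.92639239  3.80983028]
```

View pics/w3.png

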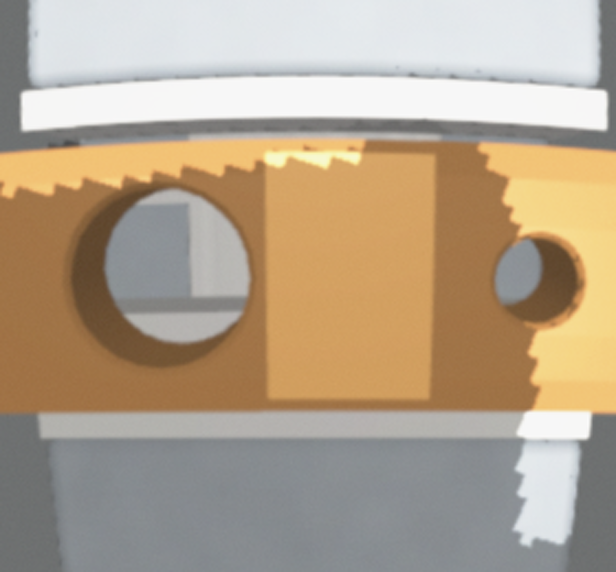

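The jaw's strip (row 425) now meets the carrier's near edge (row 411). A dark gap of a few millimetres to the fixed jaw still shows at rows 125–145, so I push on.

```bash
python3 -m handwheel '[[[1,0,0],[0,0,0],1],[[2,0,0],[0,0,0],1],[[3,0,0],[0,0,0],1],[[4,0,0],[0,0,0],1]]'
```

```text
t: 6.08
eef_pos: [0.5048, 0.0266, 0.0592]
tool_rot: [0.0, 0.987, 0.16, -0.002]
contact_force: [-8.2, -2.4, 5.0]
gripper_width: -0.003
```

```bash
python3 -m handwheel '[[[1,0,0],[0,0,0],1],[[2,0,0],[0,0,0],1],[[3,0,0],[0,0,0],1]]'
```

```text
t: 6.33
eef_pos: [0.505, 0.0266, 0.0587]
tool_rot: [0.001, 0.987, 0.16, -0.004]
contact_force: [-15.3, -5.6, 11.2]
gripper_width: -0.001
```

```bash
python3 -m handwheel '[[[1,0,0],[0,0,0],1],[[2,0,0],[0,0,0],1],[[3,0,0],[0,0,0],1],[[3,0,0],[0,0,0],1]]'
```

```text
t: 6.67
eef_pos: [0.505, 0.0265, 0.0581]
tool_rot: [0.001, 0.987, 0.16, -0.007]
contact_force: [-19.7, -6.4, 13.1]
gripper_width: 0.002
```

```bash
python3 -m handwheel '[[[-3,0,0],[0,0,0],1],[[-6,0,0],[0,0,0],1],[[-15,0,0],[0,0,0],1],[[-28,0,0],[0,0,0],1],[[-30,0,-15],[0,0,0],1],[[-30,0,-45],[0,0,0],1],[[-30,0,-75],[0,0,0],1],[[-30,0,-95],[0,0,0],1],[[-30,0,-100],[0,0,0],1],[[-30,0,-100],[0,0,0],1],[[-30,0,-100],[0,0,0],1]]'
python3 - <<'E'
from h import *
o=readout.get_obs(); w=shot('wrist'); print(o['eef_pos'],o['tool_rot'],o['contact_force'])
f=w['frame'][20:280,180:460]
save(cv2.resize(f,None,fx=2.2,fy=2.2,interpolation=cv2.INTER_CUBIC),'w4.png')
for t in('wide_bore','big_drum'):
    for d in viewer.search_frame(w,t)[:3]: print(t,round(d['score'],2),np.round(d['rect'],1))
E
```

```text
t: 7.58
eef_pos: [0.4838, 0.0196, 0.1592]
tool_rot: [0.0, 0.987, 0.16, 0.001]
contact_force: [-1.1, -0.3, 0.3]
gripper_width: 0.003
[0.48381708 0.01961196 0.1592029 ] [1.97514438e-05 9.87113984e-01 1.60017077e-01 7.19287697e-04] [-1.06717847 -0.29137267  0.33681014]
wide_bore 0.79 [540.3 179.9 121.8  99.9]
wide_bore 0.76 [332.5 111.5 220.8  70.4]
big_drum 0.78 [562.8 338.2  66.9  67.5]
big_drum 0.54 [87.7 19.4 42.7 32.7]
```

View pics/w4.png

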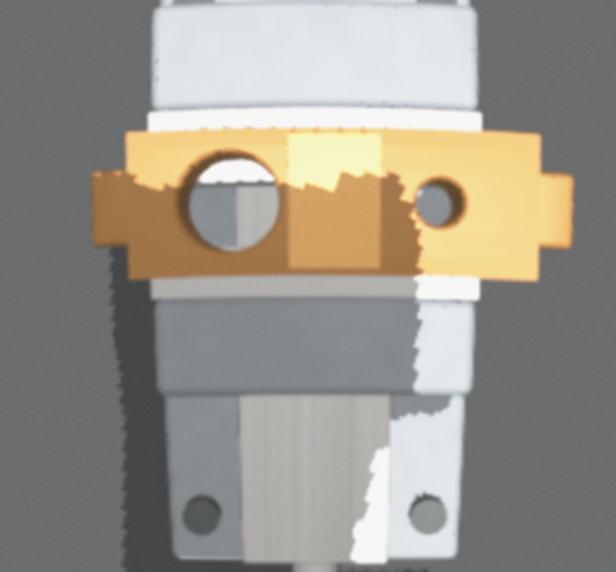

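The carrier now sits flush against both jaws: the pad strips at crop rows 120 and 288 touch its edges with no gap. The mouth of the wide bore is at crop (230,200), which is full-image pixel (285,111), and the small bore is at (380,112).

```bash
python3 - <<'E'
from h import *
o=readout.get_obs(); w=shot('wrist')
W=wpt(w,o,284.8,110.9,.084); S=wpt(w,o,380.5,111.8,.084); print(W.round(4),S.round(4),np.linalg.norm(W-S))
c=(W+S)/2; u=(W-S)/np.linalg.norm(W-S); W2=c+.028*u
s=shot('scene'); t=shot('top'); print('scene/top px of W',proj(s,W2),proj(t,W2))
for k,n in((s,'s'),(t,'t')):
    p=proj(k,W2)[0].round().astype(int); a=k['frame'][p[1]-30:p[1]+30,p[0]-30:p[0]+30].copy()
    a=cv2.resize(a,None,fx=6,fy=6,interpolation=cv2.INTER_CUBIC)
    q=((proj(k,W2)[0]-p+30)*6+3).astype(int); cv2.drawMarker(a,tuple(map(int,q)),(255,0,255),0,20,1)
    globals()['i'+n]=a
B=wpt(w,o,562.8,338.2,.04)
m=max(viewer.outline_of(t,'big_drum'),key=lambda d:d['score']); r=m['rect']; print('top drum',r, at_z(t,r[0],r[1],.038))
p=proj(t,[.4555,-.2525,.07])[0].round().astype(int); a=cv2.resize(t['frame'][p[1]-30:p[1]+30,p[0]-30:p[0]+30],None,fx=6,fy=6,interpolation=cv2.INTER_CUBIC)
p2=((proj(t,[.4555,-.2525,.07])[0]-p+30)*6+3).astype(int); cv2.drawMarker(a,tuple(map(int,p2)),(255,0,255),0,20,1)
save(np.hstack([is_,it,a][0:0] or [globals()['is'],globals()['it'],a])[:, :1080][:, :].repeat(1,0)[::1,::1][:360,:], 'x.png') if False else save(cv2.resize(np.hstack([globals()['is'],globals()['it'],a]),(798,266)),'chk.png')
print('target tool shift mm',tool(o,[W2[0],W2[1],.104]).round(1),W2.round(4))
E
```

```text
[0.5586 0.0668 0.084 ] [0.5759 0.0145 0.084 ] 0.05512764312838285
scene/top px of W [[395.75104797 228.46302143]] [[270.33790293 268.62731074]]
top drum [407.5, 312.4, 24.7, 20.0] [ 0.45362151 -0.25481645  0.038     ]
target tool shift mm [ 87.  -21.4  53.9] [0.5585 0.0672 0.084 ]
```

View pics/chk.png

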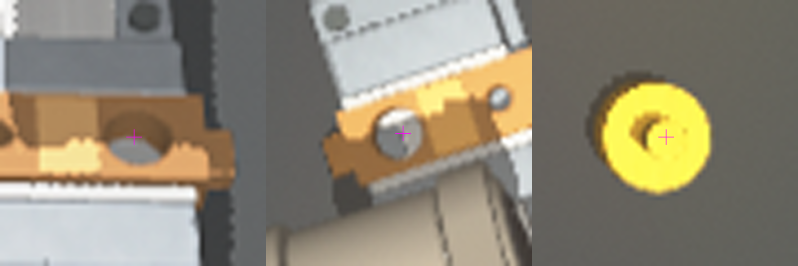

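The marker falls within 1–2 mm of the wide bore's centre in both fixed cameras, and on the drum's stem top in the top camera. I nudge the bore target 1 mm to +y, then go to point.

```bash
python3 -m handwheel '[[[30,-8,0],[0,0,0],1],[[60,-16,0],[0,0,0],1],[[87,-22.5,10],[0,0,0],1],[[87,-22.5,30],[0,0,0],1],[[87,-22.5,46],[0,0,0],1],[[87,-22.5,54],[0,0,0],1],[[87,-22.5,54],[0,0,0],1],[[87,-22.5,54],[0,0,0],1],[[87,-22.5,54],[0,0,0],1],[[87,-22.5,54],[0,0,0],1],[[87,-22.5,54],[0,0,0],1],[[87,-22.5,54],[0,0,0],1],[[87,-22.5,54],[0,0,0],1],[[87,-22.5,54],[0,0,0],1],[[87,-22.5,54],[0,0,0],1],[[87,-22.5,54],[0,0,0],1],[[87,-22.5,54],[0,0,0],1],[[87,-22.5,54],[0,0,0],1],[[87,-22.5,54],[0,0,0],1],[[87,-22.5,54],[0,0,0],1]]'
python3 - <<'E'
from h import *
s=shot('scene'); o=readout.get_obs(); print(o['eef_pos'],o['tool_rot'])
save(cv2.resize(s['frame'][100:310,270:510],None,fx=2.5,fy=2.5,interpolation=cv2.INTER_CUBIC),'p1.png')
E
```

```text
t: 9.6
eef_pos: [0.5589, 0.0683, 0.1053]
tool_rot: [-0.0, 0.987, 0.16, -0.0]
contact_force: [0.9, -0.5, -0.6]
gripper_width: 0.0
[0.55892603 0.06834167 0.10528478] [ 4.89435684e-06  9.87115961e-01  1.60006497e-01 -2.80362216e-05]
```

View pics/p1.png

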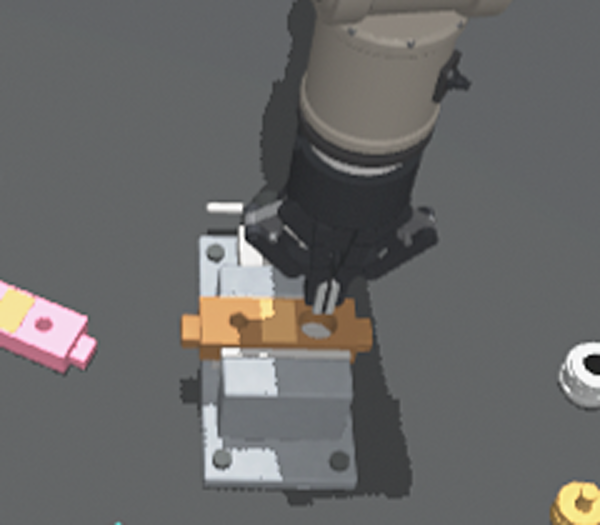

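The fingertips (323,310) hover above the wide bore (320,322) and the carrier is undisturbed. I hold well over two seconds.

```bash
python3 -m handwheel '[[[0,0,0],[0,0,0],1],[[0,0,0],[0,0,0],1],[[0,0,0],[0,0,0],1],[[0,0,0],[0,0,0],1],[[0,0,0],[0,0,0],1],[[0,0,0],[0,0,0],1],[[0,0,0],[0,0,0],1],[[0,0,0],[0,0,0],1],[[0,0,0],[0,0,0],1],[[0,0,0],[0,0,0],1],[[0,0,0],[0,0,0],1],[[0,0,0],[0,0,0],1],[[0,0,0],[0,0,0],1],[[0,0,0],[0,0,0],1],[[0,0,0],[0,0,0],1],[[0,0,0],[0,0,0],1],[[0,0,0],[0,0,0],1],[[0,0,0],[0,0,0],1],[[0,0,0],[0,0,0],1],[[0,0,0],[0,0,0],1]]'
python3 - <<'E'
from h import *
o=readout.get_obs(); print(tool(o,[.4555,-.2525,.18]).round(1),tool(o,[.4555,-.2525,.09]).round(1))
E
```

```text
t: 11.32
eef_pos: [0.5589, 0.0683, 0.1053]
tool_rot: [-0.0, 0.987, 0.16, 0.0]
contact_force: [0.3, 0.3, -0.0]
gripper_width: 0.006
[-199.5  271.7  -74.7] [-199.5  271.7   15.3]
```

```bash
python3 -m handwheel '[[[0,0,-25],[0,0,0],1],[[0,0,-55],[0,0,0],1],[[-10,14,-75],[0,0,0],1],[[-28,38,-75],[0,0,0],1],[[-48,65,-75],[0,0,0],1],[[-68,92,-75],[0,0,0],1],[[-88,120,-75],[0,0,0],1],[[-108,147,-75],[0,0,0],1],[[-128,174,-75],[0,0,0],1],[[-148,201,-75],[0,0,0],1],[[-168,228,-75],[0,0,0],1],[[-185,252,-75],[0,0,0],1],[[-196,266,-75],[0,0,0],1],[[-199.5,271.5,-75],[0,0,0],1],[[-199.5,271.5,-75],[0,0,0],1],[[-199.5,271.5,-55],[0,0,0],1],[[-199.5,271.5,-40],[0,0,0],1],[[-199.5,271.5,-30],[0,0,0],1],[[-199.5,271.5,-30],[0,0,0],1]]'
python3 - <<'E'
from h import *
s=shot('scene'); t=shot('wrist'); o=readout.get_obs(); e=o['eef_pos']
p=proj(s,[.4555,-.2525,.07])[0]; print(e,p,tool(o,[.4555,-.2525,.0895]).round(1))
x,y=p.round().astype(int)
a=cv2.resize(s['frame'][y-50:y+50,x-60:x+60],None,fx=4,fy=4,interpolation=cv2.INTER_CUBIC)
b=cv2.resize(t['frame'][220:420,240:400],(320,400))
save(np.hstack([a,b]),'p2.png')
E
```

```text
t: 12.9
eef_pos: [0.4548, -0.25, 0.1334]
tool_rot: [-0.001, 0.987, 0.161, -0.001]
contact_force: [-0.3, -0.7, -0.0]
gripper_width: 0.001
[ 0.4559359  -0.25114371  0.13535788] [252.09988977 147.25866434] [-0.8  1.2 45.9]
```

View pics/p2.png

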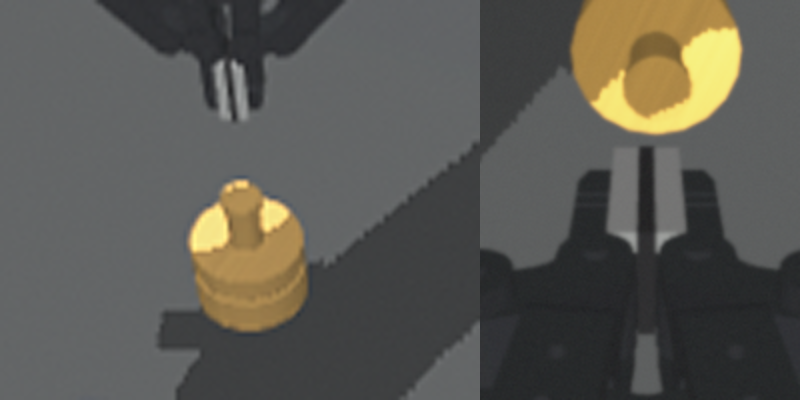

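The fingertips hang above the stem. The stem top is at about (328.5,263.5) in the wrist picture and (252.2,145) in the scene picture. I compute the last correction.

```bash
python3 - <<'E'
from h import *
o=readout.get_obs(); w=shot('wrist'); s=shot('scene')
P=wpt(w,o,328.5,263.5,.07); Q=at_z(s,252.2,145,.07); print(P.round(4),Q.round(4))
print(tool(o,[P[0],P[1],.089]).round(1),tool(o,[Q[0],Q[1],.089]).round(1))
E
```

```text
[ 0.4548 -0.2562  0.07  ] [ 0.4499 -0.2547  0.07  ]
[-2.7  4.4 46.4] [-6.9  1.5 46.4]
```

```bash
python3 -m handwheel '[[[-2,2,10],[0,0,0],1],[[-2.5,3,25],[0,0,0],1],[[-2.5,3,36],[0,0,0],1],[[-2.5,3,42],[0,0,0],1],[[-2.5,3,45],[0,0,0],1],[[-2.5,3,45],[0,0,0],1],[[-2.5,3,45],[0,0,0],1],[[-2.5,3,45],[0,0,0],1],[[-2.5,3,45],[0,0,0],1]]'
python3 - <<'E'
from h import *
o=readout.get_obs(); w=shot('wrist'); s=shot('scene'); print(o['eef_pos'],o['contact_force'])
a=cv2.resize(s['frame'][97:197,192:312],None,fx=4,fy=4,interpolation=cv2.INTER_CUBIC)
b=cv2.resize(w['frame'][180:380,240:400],(320,400))
save(np.hstack([a,b]),'p3.png')
E
```

```text
t: 13.85
eef_pos: [0.4544, -0.2561, 0.0908]
tool_rot: [0.0, 0.987, 0.16, 0.0]
contact_force: [-1.0, 0.5, 0.5]
gripper_width: -0.001
[ 0.45439463 -0.25609972  0.09082968] [-1.03800578  0.48765749  0.45740805]
```

View pics/p3.png

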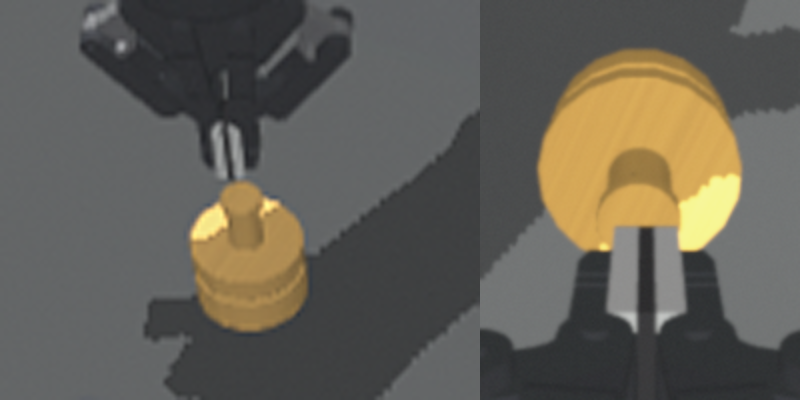

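The fingertips sit about 11 crop px left of the stem in the scene view and about 9 crop px right of it in the wrist view, so they are a few millimetres too far to −y. I compute the correction relative to the seen fingertips.

```bash
python3 - <<'E'
from h import *
o=readout.get_obs(); w=shot('wrist'); s=shot('scene'); e=np.array(o['eef_pos'])
P=wpt(w,o,319,293,.07); print('wrist',P.round(4),tool(o,P).round(1))
pe=proj(s,e)[0]; print('tip proj crop',(pe-[192,97])*4,'stem proj at .4545,-.253',(proj(s,[.4545,-.253,.07])[0]-[192,97])*4)
Q=at_z(s,192+240/4,97+192/4,.07); print('scene stem',Q.round(4),'scene tip',at_z(s,192+229/4,97+180/4,e[2]).round(4))
E
```

```text
wrist [ 0.4529 -0.2557  0.07  ] [-1.2 -0.8 20.8]
tip proj crop [230.99671766 168.42960098] stem proj at .4545,-.253 [240.25985057 199.37348134]
scene stem [ 0.45   -0.2551  0.07  ] scene tip [ 0.4617 -0.254   0.0908]
```

All estimates put the stem within about 3 mm of the present point, and the scene camera's tilt explains most of its apparent offset. I make a 1.5 mm nudge and hold.

```bash
python3 -m handwheel '[[[-0.5,-1.5,0],[0,0,0],1],[[-0.5,-1.5,0],[0,0,0],1],[[-0.5,-1.5,0],[0,0,0],1],[[-0.5,-1.5,0],[0,0,0],1],[[-0.5,-1.5,0],[0,0,0],1],[[-0.5,-1.5,0],[0,0,0],1],[[-0.5,-1.5,0],[0,0,0],1],[[-0.5,-1.5,0],[0,0,0],1],[[-0.5,-1.5,0],[0,0,0],1],[[-0.5,-1.5,0],[0,0,0],1],[[-0.5,-1.5,0],[0,0,0],1],[[-0.5,-1.5,0],[0,0,0],1],[[-0.5,-1.5,0],[0,0,0],1],[[-0.5,-1.5,0],[0,0,0],1],[[-0.5,-1.5,0],[0,0,0],1],[[-0.5,-1.5,0],[0,0,0],1],[[-0.5,-1.5,0],[0,0,0],1],[[-0.5,-1.5,0],[0,0,0],1],[[-0.5,-1.5,0],[0,0,0],1],[[-0.5,-1.5,0],[0,0,0],1]]'
python3 -m handwheel '[[[0,0,0],[0,0,0],1],[[0,0,0],[0,0,0],1],[[0,0,0],[0,0,0],1],[[0,0,0],[0,0,0],1],[[0,0,0],[0,0,0],1],[[0,0,0],[0,0,0],1],[[0,0,0],[0,0,0],1],[[0,0,0],[0,0,0],1],[[0,0,0],[0,0,0],1],[[0,0,0],[0,0,0],1],[[0,0,0],[0,0,0],1],[[0,0,0],[0,0,0],1]]'
python3 - <<'E'
from h import *
s=shot('scene'); t=shot('top')
for n,k in(('scene',s),('top',t)):
    a=cv2.imread('pics/%s0.png'%n)[:,:,::-1].astype(int); d=(abs(a-k['frame']).sum(2)>90).astype(np.uint8)
    for nm,(u,v) in {'scene':{'small':(502,303),'wash':(506,251),'punch':(157,206),'scraper':(202,232),'pink':(275,228),'turq':(297,338),'drum':(253,168)},'top':{'small':(188,253),'wash':(191,299),'turq':(315,181),'punch':(461,249)}}[n].items(): print(n,nm,d[v-25:v+25,u-25:u+25].sum())
save(s['frame'],'end.png')
E
```

```text
t: 15.72
eef_pos: [0.453, -0.2547, 0.0903]
tool_rot: [0.0, 0.987, 0.16, -0.0]
contact_force: [-0.2, 0.1, 0.6]
gripper_width: -0.002
t: 16.72
eef_pos: [0.453, -0.2547, 0.0903]
tool_rot: [0.0, 0.987, 0.16, -0.0]
contact_force: [-0.1, 0.3, -0.2]
gripper_width: 0.002
scene small 0
scene wash 0
scene punch 0
scene scraper 0
scene pink 130
scene turq 0
scene drum 1185
top small 0
top wash 0
top turq 0
top punch 0
```

View pics/end.png

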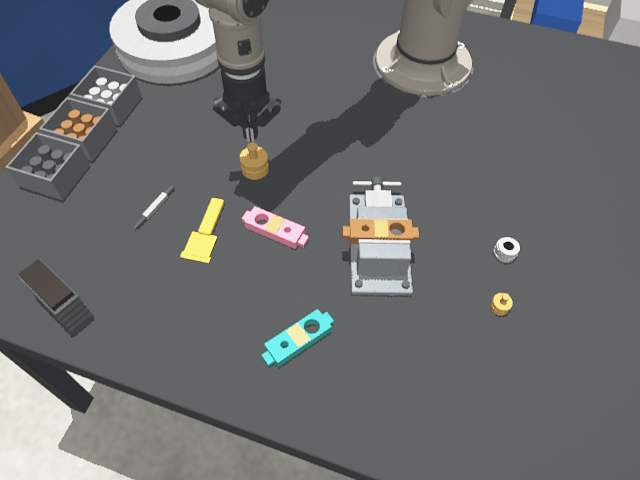

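The carrier sits clamped at (380,230), the fingertips are over the big drum at (252,140), and nothing else has moved; the changes near the pink look-alike and the drum come from the arm and its shadow. I hand in.

```bash
python3 -c "
from station import bot,readout
print(bot.hand_in(), readout.get_obs()['t'])"
```

```text
the job is handed in; nothing more can be done
the job is handed in; nothing more can be done
```

The job is done and handed in about 17 s into the 61 s allowed; the station gives no verdict.

- **Clamping:** I pushed the sliding jaw from behind with the shut fingertips until it stopped solid. Another 6 mm of commanded push moved it only about 0.2 mm, at about 21 N sideways push. The picture after backing off showed the carrier flush against both jaws.
- **Wide bore:** The fingertips stayed about 21 mm above the bore's middle for about 3 s. My sightings of it agreed to about 2 mm.
- **Larger drum gauge:** The fingertips stayed about 20 mm above the stem top for about 2.8 s. Here the camera estimates disagreed by up to about 6 mm; I pointed at the middle of them, so I may be 2–3 mm off centre.
- **Rest of the bench:** The small drum, washers, punch, scraper and turquoise look-alike match the first picture. Differences near the pink look-alike and the big drum look like the arm and its shadow, judged by eye from the last picture. The force readings showed no contact while pointing.
- **Pictures:** I viewed 11, one over the budget of 10.

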